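Pull the toaster's crumb tray and stand it in the wash cylinder

TASK

The toaster's empty crumb tray is due for the dishwasher. Draw it straight out by its black pull, level until it is clear of its slot so that it neither jams nor drags the toaster along, then stand it on end, pull uppermost, in the perforated steel cutlery cylinder on the sink side: lower it in, do not drop it, and leave the cylinder standing where it is. Leave the other things on the counter alone.

Things in the scene. Friction and masses are not known exactly. Their poses are not given: they have to be found in the camera images.
- toaster: Two-slot steel toaster with black ends, 230 mm long (x), 150 mm wide (y), 186 mm high, about 2.2 kg, loose on rubber feet (it slides if pushed hard). Origin: centre of its underside on the counter. Its front end faces its own -x (face at x = -115 mm) and bears the tray slot low down and the lever above it; dial and buttons beside the lever stand out 12 mm at most, 65 to 110 mm up.
- lever_knob (a point): Toaster's black lever knob, raised: centre at toaster frame (-136, 0, 140) mm; 46 mm wide, 15 mm high, reaching 36 mm out of the front face. It hangs right over the tray's pull, so a gripper coming straight down on the pull meets it: tilt the tool 32 to 42 degrees, fingers pointing down and in towards the toaster. It does not move.
- slot_mouth (a point): Centre of the mouth of the tray slot in the toaster's front face, 26 mm above the counter; axes as the toaster's. The slot is 63 mm wide, 13 mm high, level, and runs 141 mm inwards along the toaster's +x; the tray in it is 60 mm wide and 10 mm high: 1.5 mm play each side, 3 mm above. No latch, only friction holds the tray.
- crumb_tray: Crumb tray, 0.18 kg: bright metal pan 140 (x, -70 to +70 mm) x 60 (y) x 10 mm, with a bright front plate (78 mm wide, 24 high, outer face at x = -75 mm) and a black upright pull fin. Origin: centre of the pan's underside; x from pull to far end (tail), z up. Starts level in the slot, base 20 mm above the counter, 0 to 12 mm drawn; x along the toaster's +x. Draw it 145 mm along its -x to clear.
- tray_grip (a point): Grip point of the pull fin: tray frame (-103, 0, 17) mm, 37 mm above the counter at the start; axes as the tray's. The fin is 14 mm thick (y), 50 mm long (x from -123 to -74 mm), 28 mm high (z from 2 to 30 mm); pinch it across its thickness, both sides are free.
- tray_tail (a point): Middle of the tray's far end: tray frame (70, 0, 5) mm, 173 mm from the grip point along the tray; axes as the tray's.
- cylinder: Perforated stainless cutlery cylinder standing open on the counter in front of the sink, 0.5 kg, loose, empty; outside 90 mm across at the foot, 96 mm at the rim, 120 mm high, wall 3 mm, inner floor 5 mm above the counter. Origin: centre of its underside, z up. The tray stands in it leaning up to about 30 degrees.
- cylinder_rim (a point): Centre of the cylinder's mouth, 120 mm above the counter; opening 90 mm across.
- salt_shaker: Glass salt shaker with grey cap, 44 mm across, 90 mm high, at the right front of the counter. Origin: centre of its underside. Bystander.
- syrup_jug: Glass syrup pourer with black handle, 73x95 mm, 131 mm high, at the left front of the counter. Origin: centre of its underside. Bystander.
- sauce_bottle: Red-brown sauce bottle with dark cap, 47x78 mm, 188 mm high, at the right front of the counter. Origin: centre of its underside. Bystander.

How it is judged:
By the outcome, as a careful person would: the job done as asked, in the order asked, and still so for the second after the job is handed in, with the robot touching nothing.
It also fails if it takes over 58 s, if anything falls off the work surface, if the arm or the gripper's body presses on something with over 40 N, if the wrist force passes 120 N, or if a joint passes its speed limit or range.

ROBOT

A 6-joint arm with a two-finger parallel gripper is mounted at the origin on a cart in front of the work surface, level with it; the furniture and walls round the work are solid. World frame = base frame: x ahead of the robot, y to its left, z up, the work surface at z = 0. Lengths are in m, angles in rad, forces in N, time in s.
With the tool pointing down it reaches from about 0.35 to 0.775 m from the base axis. Payload 7.3 kg.
Tool frame: the origin (TCP) lies at the centre of the arm's flange, where the gripper is bolted on; the fingertips stand 178 mm ahead of it and the grasp point (between the pads) lies 159 mm ahead of it; z points along the fingers, y is the line along which they close (so a half turn about z gives the same grasp; the last joint's range is limited). The gripper opens to 92 mm and grips with 3 to 60 N. Pads are 19 mm wide; open, the fingers measure 130 mm over their backs; the gripper's body (75 mm by 190 mm) begins 47 mm behind the grasp point.
Start: joints at [-0.146, 0.342, 1.524, -0, 1.275, -0.146], TCP at [0.525, 0, 0.405] pointing down, gripper open.
Joint ranges: [-2.53, 2.53], [-0.77, 2.02], [0.04, 2.7], [-1, 4.14], [0.28, 2.66], [-3.11, 3.11]. Speed limits (rad/s): [2.57, 2.57, 3.14, 3.14, 3.14, 3.14].

INTERFACE

Orientations are given as [roll, pitch, yaw] about the fixed x, y, z axes, in that order (R = Rz(yaw) Ry(pitch) Rx(roll)).
In Python, from cell import telemetry, vision, ticket gives the robot as it stands.
- The arm moves only by the shell command python3 -m crank 'ROWS' [FORCE]. ROWS is JSON, a list of rows, each a list of 5 numbers: the gripper command: -1 is shut, 1 is fully open, values between are in proportion, then the shift along the tool's x, y, z in mm, then the turn about the tool's z in rad. In form: [[fingers, dx, dy, dz, roll], ...]. A call has 1 to 12 rows; each row is the pose to reach, as a shift and turn from the pose commanded when the call began, along the tool's axes at that moment; what a row does not reach only later rows make up. A row lasts 1/12 s, in which the tool goes at most 41.7 mm and 7.16 degrees, less where a joint would pass 70% of its speed; a pose out of reach is approached as far as the arm can. A call with a gripper value outside its range is refused whole. The fingers move at their own pace and stop on an object; FORCE is the grip in N (left out, the last holds). Time passes only in rows, so rows that repeat a pose let the fingers close. It gives the time, the measured TCP pose, the force, the opening and the grip force at its end, in the units of the state.
- telemetry.observe(): the state, without advancing time (a new reading comes with each control period).
- vision.read_camera(name): name is "scene" or "side" or "wrist"; returns (picture, depth): 480x640x3 uint8, red, green, blue; 480x640 float32, m along the optical axis (not along the pixel's ray), 0 where there is no reading.
- vision.get_calibration(name): a dict with "camera_matrix" (3x3 intrinsics, pixels), "rvec" (rotation vector, rad) and "tvec" (3), from world to camera coordinates, as OpenCV has them. Camera axes: x right, y down, z forward; pixel columns grow to the right and rows downward; lengths in m; the calibration is good to about 2 mm. A picture is of the moment at which its call begins: read the wrist's pose just before it. get_calibration takes no time and is no camera call; for the wrist camera it gives the pose at the moment of the call.
- ticket.hand_in(): hands the job in; it is judged then, once.
The state is a dict: "time": time; "qpos": joint angles; "qvel": joint speeds; "joint_efforts": joint torques, N m; "tool_pos": TCP position; "tool_rot": TCP orientation; "contact_force": force on the tool from outside, world axes, zero at the start; "torque": the same for the moment, N m; "opening": finger opening in m; "grip_force": force on a finger pad.
Only numpy, scipy, OpenCV 4.12 (cv2) and the standard library are available. Lean on these libraries where they do the work, as an engineer would, in place of code of your own. Each camera call takes 0.05 s, during which the arm holds its last target. There are 200 camera calls.

## Working session

There is one attempt and no reset: what is moved stays moved. The work goes in short steps, Python scripts to look and compute and a shell command to move; the robot and the scene stay as the last step left them, time stands still between calls to the robot, and variables do not carry over. Pictures are saved under pics/ and viewed, at most 10 in all, crops included, and the job is handed in when it is done.

```bash
ls; mkdir -p pics
python3 - <<'E'
from cell import telemetry, vision
import cv2,numpy as np
print(telemetry.observe())
for n in ("scene","side"):
    p,d=vision.read_camera(n); cv2.imwrite(f"pics/{n}0.png",p[:,:,::-1]); np.savez(f"{n}0.npz",p=p,d=d)
    c=vision.get_calibration(n); print(n,c, (d>0).mean())
E
```

```text
pics
{'time': 0.0, 'qpos': array([-1.45982685e-01,  3.42722444e-01,  1.52504119e+00, -2.29718918e-05,
        1.27538184e+00, -1.46000973e-01]), 'qvel': array([-2.06919224e-06,  1.27540470e-03,  3.55185271e-04, -6.49997175e-04,
        3.37438601e-04,  1.30039119e-03]), 'joint_efforts': array([ 7.61924657e-04, -4.31245601e+01, -2.44219762e+01,  7.17750052e-02,
        5.59406646e-02, -1.04314388e-04]), 'tool_pos': array([5.24859409e-01, 4.89084781e-05, 4.04036454e-01]), 'tool_rot': array([-3.14005316e+00, -2.04175256e-04,  1.57082116e+00]), 'contact_force': array([-1.09977932,  0.10091733,  0.34251131]), 'torque': array([0.00324533, 0.01362122, 0.0064529 ]), 'grip_force': 0.0, 'opening': 0.09188657175298438}
scene {'camera_matrix': array([[591.84111064,   0.        , 317.47807593],
       [  0.        , 591.84111064, 240.15106247],
       [  0.        ,   0.        ,   1.        ]]), 'rvec': array([ 0.72845514, -2.76793085,  0.85883072]), 'tvec': array([0.44180879, 0.22944713, 1.44737703])} 0.9960904947916667
side {'camera_matrix': array([[512.37663865,   0.        , 311.35899431],
       [  0.        , 512.37663865, 241.71133672],
       [  0.        ,   0.        ,   1.        ]]), 'rvec': array([ 0.0393203 ,  2.70161413, -1.60059403]), 'tvec': array([0.48225184, 0.04062438, 1.4962615 ])} 0.99591796875
```

View pics/scene0.png

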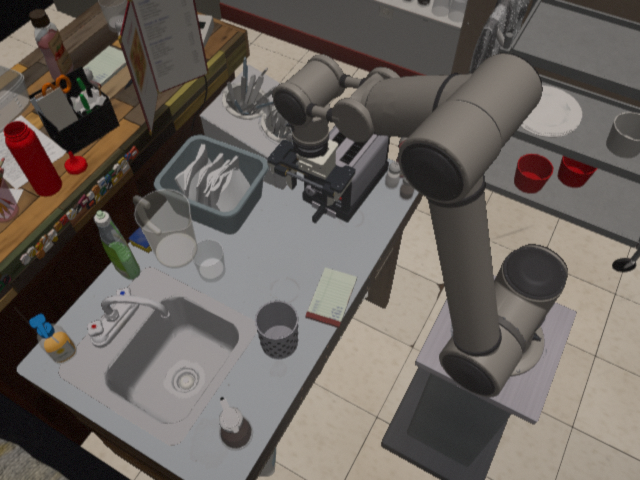

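View pics/side0.png

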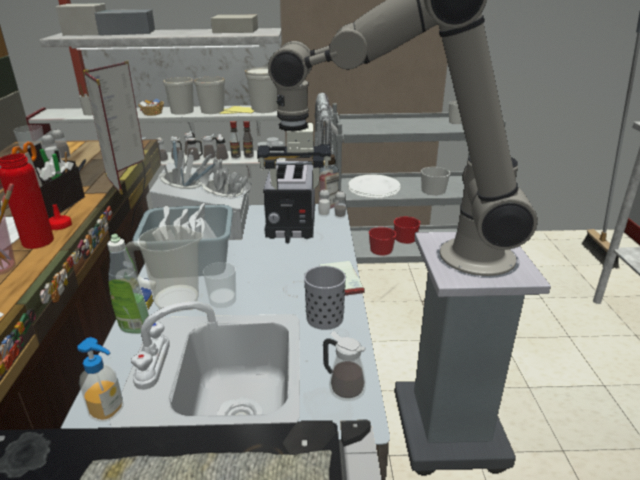

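The scene view shows the toaster at about (350,170) under the gripper, its pull at about (320,212), and the cylinder at (278,330). In the side view, the toaster front with the pull is at (290,236) and the cylinder at (325,297). Next I'll convert these to world points using depth and calibration.

```bash
cat > h.py <<'E'
import numpy as np, cv2
from cell import telemetry, vision
from scipy.spatial.transform import Rotation as Ro
def cloud(d,c):
    K=c["camera_matrix"];R=cv2.Rodrigues(c["rvec"])[0];t=np.ravel(c["tvec"])
    v,u=np.indices(d.shape)
    X=np.stack([(u-K[0,2])/K[0,0]*d,(v-K[1,2])/K[1,1]*d,d],-1)
    W=(X-t)@R; W[d<=0]=np.nan
    return W
def ray(c,u,v,z):
    K=c["camera_matrix"];R=cv2.Rodrigues(c["rvec"])[0];t=np.ravel(c["tvec"])
    o=-R.T@t; r=R.T@np.linalg.solve(K,[u,v,1]); return o+r*(z-o[2])/r[2]
def proj(c,P): return cv2.projectPoints(np.float64(P).reshape(-1,3),c["rvec"],c["tvec"],c["camera_matrix"],None)[0][:,0]
E
python3 - <<'E'
from h import *
for n in ("scene","side"):
    z=np.load(n+"0.npz");c=vision.get_calibration(n);W=cloud(z["d"],c);p=z["p"].astype(int)
    u0,v0,u1,v1={"scene":(250,285,306,365),"side":(298,255,352,335)}[n]
    w=W[v0:v1,u0:u1].reshape(-1,3)
    rim=w[(w[:,2]>.112)&(w[:,2]<.13)]
    (a,b),r=cv2.minEnclosingCircle((rim[:,:2]*1000).astype(np.float32)); print(n,"rim",len(rim),a,b,r,np.median(rim[:,2]))
    u0,v0,u1,v1={"scene":(290,130,400,235),"side":(255,155,325,248)}[n]
    w=W[v0:v1,u0:u1].reshape(-1,3);q=p[v0:v1,u0:u1].reshape(-1,3)
    top=w[(w[:,2]>.176)&(w[:,2]<.196)]
    m=cv2.minAreaRect((top[:,:2]*1000).astype(np.float32)); print(n,"top",len(top),m)
    k=(q.max(1)<70)&(w[:,2]>.022)&(w[:,2]<.056)
    print("dark low",k.sum(),np.percentile(w[k],[0,5,50,95,100],axis=0).round(3).tolist())
    print("counter z",np.nanmedian(W[255:265,290:300] if n=="scene" else W[262:275,265:285],axis=(0,1)))
    k=(w[:,2]>.13)&(w[:,2]<.155)&(q.max(1)<90); print("knob",np.percentile(w[k],[0,5,50,95,100],axis=0).round(3).tolist())
c=vision.get_calibration("wrist");print(proj(c,[[.52,.15,.037]]))
p,d=vision.read_camera("wrist");cv2.imwrite("pics/w0.png",p[:,:,::-1]);np.savez("w0.npz",p=p,d=d,**c)
E
```

```text
scene rim 308 455.7417907714844 282.3534240722656 49.65745162963867 0.11900881686486212
scene top 1085 ((514.521728515625, -205.4993438720703), (149.30459594726562, 152.57635498046875), 20.515321731567383)
dark low 763 [[0.461, -0.339, 0.022], [0.464, -0.307, 0.025], [0.48, -0.117, 0.042], [0.604, -0.068, 0.052], [0.621, -0.051, 0.056]]
counter z [ 0.54476048  0.05917303 -0.0011737 ]
knob [[0.462, -0.327, 0.13], [0.464, -0.301, 0.132], [0.472, -0.16, 0.143], [0.575, -0.076, 0.154], [0.717, -0.073, 0.155]]
side rim 371 457.3575744628906 366.5020751953125 136.3816680908203 0.11814958449511478
side top 812 ((543.639404296875, -219.71131896972656), (195.60108947753906, 137.03659057617188), 87.08846282958984)
dark low 406 [[0.473, -0.174, 0.022], [0.481, -0.119, 0.026], [0.548, -0.113, 0.045], [0.615, -0.059, 0.054], [0.622, -0.054, 0.056]]
counter z [ 5.87576733e-01  4.42565156e-02 -4.45339517e-05]
knob [[0.472, -0.165, 0.13], [0.479, -0.122, 0.132], [0.547, -0.111, 0.145], [0.612, -0.076, 0.154], [0.623, -0.071, 0.155]]
[[306.09788821  58.42852815]]
```

View pics/w0.png

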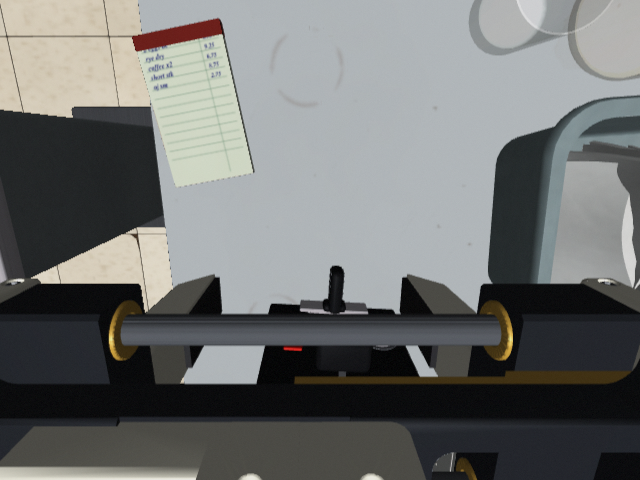

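The wrist view shows the black fin on end from (336,267) to (338,308), the bright front plate at (334,306), the lever knob at (343,355) and the shut-in toaster face. Next I'll measure the fin and face axes and the cylinder from both views.

Run:
```python
from h import *
z=np.load("w0.npz");c={k:z[k] for k in("camera_matrix","rvec","tvec")};W=cloud(z["d"],c);p=z["p"].astype(int)
w=W[255:312,318:356].reshape(-1,3);q=p[255:312,318:356].reshape(-1,3)
k=(q.max(1)<70)&(w[:,2]>.04)&(w[:,2]<.058);f=w[k]
print("wrist fin",k.sum(),np.percentile(f,[0,2,50,98,100],axis=0).round(4).tolist());print(cv2.minAreaRect((f[:,:2]*1000).astype(np.float32)))
for y in np.arange(-.1,-.04,.005):
    s=f[(f[:,1]>=y)&(f[:,1]<y+.005)]
    if len(s): print(round(y,3),len(s),s[:,0].min().round(4),s[:,0].max().round(4),s[:,2].mean().round(4))
# plate (bright)
k=(q.max(1)>90)&(w[:,2]>.01);print("plate",k.sum())
c=vision.get_calibration("side");z=np.load("side0.npz");W=cloud(z["d"],c);p=z["p"].astype(int)
w=W[155:248,250:330].reshape(-1,3);q=p[155:248,250:330].reshape(-1,3)
for zl,zh in((.015,.03),(.03,.045),(.055,.065),(.11,.13),(.155,.17)):
    k=(w[:,2]>zl)&(w[:,2]<zh)&(w[:,1]>-.17)&(w[:,1]<-.0);s=w[k]
    h=np.array([[np.median(s[(s[:,0]>=x)&(s[:,0]<x+.01),1]).round(4) if ((s[:,0]>=x)&(s[:,0]<x+.01)).any() else 9 for x in np.arange(.46,.63,.01)]]);print(zl,h.tolist())
# cylinder
for n,b in(("scene",(235,280,320,370)),("side",(285,250,360,340))):
    c=vision.get_calibration(n);W=cloud(np.load(n+"0.npz")["d"],c)[b[1]:b[3],b[0]:b[2]].reshape(-1,3)
    s=W[(W[:,2]>.113)&(W[:,2]<.128)&(abs(W[:,0]-.456)<.07)&(abs(W[:,1]-.282)<.07)]
    A=np.c_[2*s[:,:2],np.ones(len(s))];o=np.linalg.lstsq(A,(s[:,:2]**2).sum(1),rcond=None)[0];r=np.sqrt(o[2]+o[0]**2+o[1]**2)
    print(n,o[:2],r,s.min(0),s.max(0))
```

```text
wrist fin 618 [[0.5388, -0.1077, 0.04], [0.5404, -0.1058, 0.0406], [0.5509, -0.0814, 0.0497], [0.5601, -0.0573, 0.052], [0.5626, -0.0567, 0.0527]]
((550.3958129882812, -82.16192626953125), (23.768531799316406, 50.92851257324219), 0.8847530484199524)
-0.1 63 0.54 0.5591 0.0483
-0.095 54 0.5441 0.5572 0.0498
-0.09 55 0.544 0.5571 0.0494
-0.085 60 0.544 0.5583 0.0494
-0.08 53 0.5449 0.558 0.0497
-0.075 60 0.5449 0.559 0.0494
-0.07 57 0.5449 0.5589 0.0496
-0.065 64 0.545 0.5593 0.0494
-0.06 58 0.5459 0.5581 0.0464
plate 83
0.015 [[9.0, -0.1162, -0.1078, -0.1091, -0.1111, -0.1046, -0.1036, -0.1037, -0.0848, -0.0596, -0.1066, -0.1054, -0.1083, -0.1154, -0.1159, -0.1162, -0.1179]]
0.03 [[9.0, -0.1185, -0.1101, -0.1106, -0.112, -0.1095, -0.1053, -0.1085, -0.0854, -0.059, -0.1076, -0.1107, -0.1095, -0.1168, -0.1158, -0.1179, -0.1156]]
0.055 [[9.0, 9.0, -0.1105, -0.1111, -0.1109, -0.1111, -0.1125, -0.1138, -0.1127, -0.1127, -0.1151, -0.1141, -0.1122, -0.1172, -0.1147, -0.1162, 9.0]]
0.11 [[9.0, -0.1326, -0.1097, -0.1109, -0.1103, -0.1121, -0.1107, -0.1101, -0.1154, -0.1152, -0.1113, -0.1133, -0.1149, -0.1155, -0.1168, -0.1177, -0.1368]]
0.155 [[9.0, -0.1296, -0.1122, -0.1118, -0.1109, -0.1129, -0.1126, -0.1126, -0.1156, -0.1137, -0.1154, -0.1141, -0.1172, -0.1168, -0.1191, -0.1212, -0.1466]]
scene [0.45499913 0.28216064] 0.0467034782429328 [0.40637685 0.2334632  0.11303792] [0.50522927 0.33101901 0.12561075]
side [0.45663871 0.28215544] 0.046707142374222625 [0.4090308  0.23015743 0.11302063] [0.50433893 0.33370407 0.12427265]
```

Run:
```python
from h import *
for n in("scene","side"):
    W=cloud(np.load(n+"0.npz")["d"],vision.get_calibration(n)).reshape(-1,3)
    print(n,"max z per cell; rows x -.2..0.9, cols y -1.2..0.6 (0.1/0.15)")
    print("      ",[round(y,2) for y in np.arange(-1.2,.6,.15)])
    for x in np.arange(-.2,.9,.1):
        r=[]
        for y in np.arange(-1.2,.6,.15):
            s=W[(W[:,0]>=x)&(W[:,0]<x+.1)&(W[:,1]>=y)&(W[:,1]<y+.15),2]
            r.append(round(float(np.percentile(s,98)),2) if len(s)>5 else None)
        print(round(x,1),r)
```

```text
scene max z per cell; rows x -.2..0.9, cols y -1.2..0.6 (0.1/0.15)
       [np.float64(-1.2), np.float64(-1.05), np.float64(-0.9), np.float64(-0.75), np.float64(-0.6), np.float64(-0.45), np.float64(-0.3), np.float64(-0.15), np.float64(-0.0), np.float64(0.15), np.float64(0.3), np.float64(0.45)]
-0.2 [-0.16, -0.16, -0.74, -0.74, None, None, 0.0, 0.01, 0.0, 0.0, None, None]
-0.1 [0.06, 0.08, None, None, None, None, None, 0.31, 0.31, 0.28, None, None]
0.0 [0.06, 0.08, -0.74, -0.74, None, None, None, 0.31, 0.31, 0.53, None, None]
0.1 [0.06, 0.08, -0.74, None, -0.74, -0.74, -0.74, 0.75, 0.76, 0.76, -0.75, None]
0.2 [0.06, 0.08, None, -0.74, -0.74, -0.74, -0.74, 0.74, 0.75, 0.76, -0.74, None]
0.3 [0.16, 0.17, 0.17, -0.74, -0.74, -0.04, 0.06, 0.63, 0.68, 0.01, 0.0, 0.11]
0.4 [0.17, 0.17, 0.15, -0.74, -0.74, 0.15, 0.19, 0.58, 0.62, 0.12, 0.12, 0.12]
0.5 [None, None, None, None, None, None, 0.19, 0.59, 0.59, 0.1, 0.01, 0.01]
0.6 [-0.74, -0.73, None, None, None, None, 0.18, 0.33, 0.33, 0.08, -0.01, 0.01]
0.7 [-0.74, None, None, None, None, None, 0.2, 0.15, 0.14, 0.18, 0.14, 0.01]
0.8 [None, None
[... 513 characters left out ...]
.0 [0.06, 0.08, -0.74, -0.74, -0.74, -0.74, 0.0, 0.29, 0.25, 0.48, None, None]
0.1 [0.06, 0.08, -0.74, -0.74, -0.74, -0.74, -0.0, 0.0, 0.0, 0.68, None, None]
0.2 [0.06, 0.08, -0.74, -0.74, -0.74, -0.74, -0.74, -0.74, 0.68, 0.69, None, None]
0.3 [0.18, 0.17, 0.16, None, None, 0.18, 0.09, 0.0, 0.67, 0.01, 0.0, 0.1]
0.4 [0.18, 0.17, 0.17, None, None, 0.19, 0.19, 0.58, 0.62, 0.12, 0.12, 0.12]
0.5 [None, None, None, None, None, 0.19, 0.19, 0.58, 0.58, 0.08, 0.01, 0.01]
0.6 [None, None, None, None, None, 0.06, 0.18, 0.33, 0.33, 0.09, -0.02, 0.01]
0.7 [None, None, None, None, None, 0.12, 0.22, 0.15, 0.17, 0.19, 0.14, 0.01]
0.8 [None, None, None, None, None, 0.22, 0.24, 0.15, 0.18, 0.19, 0.21, 0.17]
```

```bash
python3 -m crank '[[1,0,0,-40,0],[1,0,0,-80,0],[1,0,0,-120,0],[1,0,0,-160,0],[1,0,0,-200,0],[1,0,0,-240,0],[1,0,0,-280,0],[1,0,0,-320,0],[1,0,0,-360,0],[1,0,0,-400,0]]'
python3 - <<'E'
from cell import telemetry as t
s=t.observe();print(s["time"],s["qpos"].round(4),s["tool_pos"],s["tool_rot"])
E
```

```text
time: 1.07
tool_pos: [0.5258, -0.0, 0.7836]
tool_rot: [3.136, 0.0, 1.471]
contact_force: [0.8, -0.8, 0.9]
opening: 0.0916
grip_force: 0.0
1.0667 [-0.1459  0.4714  0.2657  0.      2.3993 -0.046 ] [ 5.25800158e-01 -3.07846438e-05  7.83583979e-01] [3.13646240e+00 2.31996748e-04 1.47089584e+00]
```

```bash
cat > st.py <<'E'
from h import *
s=telemetry.observe();R=Ro.from_euler("xyz",s["tool_rot"]).as_matrix()
print("t",round(s["time"],2),"q",s["qpos"].round(3),"tcp",s["tool_pos"].round(4),"grasp",(s["tool_pos"]+.159*R[:,2]).round(4))
print("x",R[:,0].round(4),"y",R[:,1].round(4),"z",R[:,2].round(4),"F",s["contact_force"].round(1),"op",round(s["opening"],4),"gf",round(s["grip_force"],1))
import sys
if len(sys.argv)>1:
    T=np.array(eval(sys.argv[1]));print("to go (tool mm) from tcp:",(R.T@(T-s["tool_pos"])*1000).round(1),"from grasp:",(R.T@(T-s["tool_pos"]-.159*R[:,2])*1000).round(1))
E
python3 -m crank '[[1,-300,-210,0,-0.05],[1,-300,-210,0,-0.05],[1,-300,-210,0,-0.05],[1,-300,-210,0,-0.05],[1,-300,-210,0,-0.05],[1,-300,-210,0,-0.05],[1,-300,-210,0,-0.05],[1,-300,-210,0,-0.05],[1,-300,-210,0,-0.05],[1,-300,-210,0,-0.05]]' >/dev/null; python3 st.py '[.049,-.553,.784]'
```

```text
t 1.9 q [-9.670e-01  1.300e-01  7.860e-01 -2.000e-03  2.227e+00 -9.110e-01] tcp [ 0.2868 -0.2818  0.7791] grasp [ 0.2864 -0.2817  0.6201]
x [5.730e-02 9.984e-01 5.000e-04] y [ 0.9984 -0.0573 -0.0021] z [-2.1e-03  7.0e-04 -1.0e+00] F [ 0.1  0.1 -0.9] op 0.0923 gf 0.0
to go (tool mm) from tcp: [-284.4 -221.8   -4.6] from grasp: [-284.4 -221.8 -163.6]
```

```bash
python3 -m crank '[[1,-284,-222,0,0],[1,-284,-222,0,0],[1,-284,-222,0,0],[1,-284,-222,0,0],[1,-284,-222,0,0],[1,-284,-222,0,0],[1,-284,-222,0,0],[1,-284,-222,0,0],[1,-284,-222,0,0],[1,-284,-222,-50,0],[1,-284,-222,-90,0],[1,-284,-222,-130,0]]' >/dev/null; python3 st.py
```

```text
t 2.9 q [-1.651  0.487  0.036  0.013  2.658 -1.589] tcp [ 0.0399 -0.466   0.8359] grasp [ 0.0414 -0.4598  0.677 ]
x [0.051  0.9979 0.0393] y [ 0.9987 -0.0513  0.0071] z [ 0.0091  0.0389 -0.9992] F [-0.2  0.5  1.3] op 0.0918 gf 0.0
```

```bash
python3 -m crank '[[1,0,0,0,0]]' >/dev/null; python3 st.py; python3 -m crank '[[1,0,0,-100,0],[1,0,0,-200,0],[1,0,0,-300,0]]' >/dev/null; python3 st.py
```

```text
t 2.98 q [-1.65   0.473  0.036  0.013  2.658 -1.589] tcp [ 0.0414 -0.4575  0.8422] grasp [ 0.0426 -0.4535  0.6833]
x [0.0496 0.9984 0.0255] y [ 0.9987 -0.0498  0.0066] z [ 0.0079  0.0251 -0.9997] F [-0.2  1.1  1.4] op 0.092 gf 0.0
t 3.23 q [-1.657  0.429  0.036  0.014  2.657 -1.595] tcp [ 0.0404 -0.4303  0.8615] grasp [ 0.0412 -0.4333  0.7025]
x [ 0.0492  0.9986 -0.0189] y [ 0.9988 -0.0491  0.0058] z [ 0.0049 -0.0192 -0.9998] F [-0.6  0.3  0.4] op 0.0917 gf 0.0
```

```bash
python3 -m crank '[[1,0,0,-480,0],[1,0,0,-480,0],[1,0,0,-480,0],[1,0,0,-480,0],[1,0,0,-480,0],[1,0,0,-480,0]]' >/dev/null; python3 st.py;  python3 -m crank '[[1,0,0,0,0],[1,0,0,0,0]]' >/dev/null; python3 st.py
```

```text
t 3.73 q [-1.657  0.384  0.037  0.014  2.657 -1.595] tcp [ 0.0428 -0.4014  0.8798] grasp [ 0.0429 -0.4115  0.7212]
x [ 0.0504  0.9967 -0.0637] y [ 0.9987 -0.0502  0.0041] z [ 9.00e-04 -6.38e-02 -9.98e-01] F [0.6 0.6 0.4] op 0.0917 gf 0.0
t 3.9 q [-1.657  0.385  0.037  0.014  2.657 -1.595] tcp [ 0.0427 -0.402   0.8794] grasp [ 0.0428 -0.412   0.7207]
x [ 0.0502  0.9968 -0.0625] y [ 0.9987 -0.05    0.0042] z [ 0.001  -0.0626 -0.998 ] F [ 0.1  1.1 -0.8] op 0.0917 gf 0.0
```

```bash
python3 -m crank '[[1,240,0,-160,0],[1,240,0,-160,0],[1,240,0,-160,0],[1,240,0,-160,0]]' >/dev/null; python3 st.py
```

```text
t 4.23 q [-1.58   0.304  0.036 -0.016  2.657 -1.544] tcp [ 0.0723 -0.3428  0.9096] grasp [ 0.0709 -0.3656  0.7522]
x [ 0.0502  0.9883 -0.1437] y [ 0.9987 -0.051  -0.0016] z [-0.0089 -0.1434 -0.9896] F [-0.4  0.6 -0.3] op 0.0921 gf 0.0
```

```bash
python3 -m crank '[[1,400,0,-250,0],[1,400,0,-250,0],[1,400,0,-250,0],[1,400,0,-250,0],[1,400,0,-250,0],[1,400,0,-250,0],[1,400,0,-250,0],[1,400,0,-250,0],[1,400,0,-250,0],[1,400,0,-250,0],[1,400,0,-250,0],[1,400,0,-250,0]]' >/dev/null; python3 st.py
```

```text
t 5.23 q [-0.901  0.235  0.037 -0.282  2.657 -1.117] tcp [ 0.2267 -0.1924  0.9322] grasp [ 0.2297 -0.2294  0.7776]
x [ 0.0499  0.9716 -0.2312] y [ 0.9986 -0.0442  0.0297] z [ 0.0186 -0.2323 -0.9725] F [0.4 0.6 0.3] op 0.0918 gf 0.0
```

```bash
python3 -m crank '[[1,-115,-162,20,0],[1,-115,-162,20,0],[1,-115,-162,20,0],[1,-115,-162,20,0],[1,-115,-162,20,0],[1,-115,-162,20,0]]' >/dev/null; python3 st.py
python3 -m crank '[[1,140,0,-90,0],[1,140,0,-90,0],[1,140,0,-90,0],[1,140,0,-90,0]]' >/dev/null; python3 st.py;
python3 -m crank '[[1,140,-20,-90,0],[1,140,-20,-90,0],[1,140,-20,-90,0],[1,140,-20,-90,0]]' >/dev/null; python3 st.py
```

```text
t 5.73 q [-1.662  0.242  0.041  0.074  2.635 -1.533] tcp [ 0.0534 -0.3089  0.9294] grasp [ 0.0559 -0.3444  0.7744]
x [ 0.0622  0.9731 -0.2219] y [ 0.9979 -0.0571  0.029 ] z [ 0.0155 -0.2232 -0.9746] F [ 1.3 -2.5 -0.3] op 0.092 gf 0.0
t 6.07 q [-1.47   0.14   0.036 -0.047  2.657 -1.464] tcp [ 0.0956 -0.2172  0.9562] grasp [ 0.0969 -0.2653  0.8046]
x [ 0.0528  0.9518 -0.3021] y [ 0.9986 -0.0477  0.0241] z [ 0.0085 -0.303  -0.953 ] F [-0.   0.1  0.6] op 0.0919 gf 0.0
t 6.4 q [-1.012  0.077  0.036 -0.437  2.657 -1.385] tcp [ 0.1328 -0.1206  0.9697] grasp [ 0.1331 -0.1803  0.8223]
x [ 0.0531  0.9256 -0.3747] y [ 0.9986 -0.0486  0.0216] z [ 0.0018 -0.3753 -0.9269] F [ 0.6 -0.5  0.2] op 0.092 gf 0.0
```

```bash
python3 -m crank '[[1,-92,-62,40,0],[1,-92,-62,40,0],[1,-92,-62,40,0],[1,-92,-62,40,0]]' >/dev/null; python3 st.py
python3 -m crank '[[1,100,-20,-60,0],[1,100,-20,-60,0],[1,100,-20,-60,0]]' >/dev/null; python3 st.py;
python3 -m crank '[[1,100,-40,-60,0],[1,100,-40,-60,0],[1,100,-40,-60,0]]' >/dev/null; python3 st.py
```

```text
t 6.73 q [-1.615  0.114  0.036  0.042  2.606 -1.534] tcp [ 0.0698 -0.216   0.9645] grasp [ 0.0705 -0.2758  0.8171]
x [ 0.0424  0.9257 -0.3758] y [ 0.9991 -0.0376  0.02  ] z [ 0.0044 -0.3763 -0.9265] F [ 2.4 -0.8  0.3] op 0.0918 gf 0.0
t 6.98 q [-1.961 -0.118  0.218  0.306  2.658 -1.612] tcp [ 0.0605 -0.1054  0.969 ] grasp [ 0.0598 -0.1656  0.8218]
x [ 0.0499  0.9242 -0.3787] y [ 0.9987 -0.0479  0.0149] z [-0.0044 -0.3789 -0.9254] F [-1.   1.9  0.7] op 0.0917 gf 0.0
t 7.23 q [-1.518 -0.119  0.212 -0.092  2.657 -1.537] tcp [ 0.0743 -0.0711  0.9697] grasp [ 0.0707 -0.1318  0.8228]
x [ 0.0663  0.9218 -0.382 ] y [ 0.9975 -0.0699  0.0045] z [-0.0226 -0.3814 -0.9241] F [ 0.1  0.7 -0.1] op 0.092 gf 0.0
```

```bash
python3 -m crank '[[1,60,0,-105,0],[1,60,0,-105,0],[1,60,0,-105,0]]' >/dev/null; python3 st.py
python3 -m crank '[[1,60,0,-105,0],[1,60,0,-105,0],[1,60,0,-105,0]]' >/dev/null; python3 st.py
```

```text
t 7.48 q [-1.052 -0.104  0.204 -0.457  2.657 -1.443] tcp [ 0.0797 -0.0436  0.9703] grasp [ 0.0772 -0.1051  0.8237]
x [ 0.0519  0.9206 -0.387 ] y [ 0.9985 -0.0541  0.0053] z [-0.0161 -0.3867 -0.9221] F [ 0.1  0.2 -0.1] op 0.0917 gf 0.0
t 7.73 q [-0.6   -0.092  0.221 -0.788  2.657 -1.313] tcp [ 0.0814 -0.0192  0.9686] grasp [ 0.0795 -0.0816  0.8223]
x [ 0.0504  0.9184 -0.3924] y [ 0.9987 -0.0511  0.0089] z [-0.0119 -0.3923 -0.9198] F [ 0.8 -0.5  0.3] op 0.0918 gf 0.0
```

```bash
cat > kin.py <<'E'
import numpy as np
from scipy.optimize import least_squares
from scipy.spatial.transform import Rotation as Ro
D=[([-.146,.3427,1.525,0,1.2754],[.5249,0,.404]),([-.1459,.4714,.2657,0,2.3993],[.5258,0,.7836]),([-.967,.13,.786,-.002,2.227],[.2868,-.2818,.7791]),
([-1.651,.487,.036,.013,2.658],[.0399,-.466,.8359]),([-1.657,.384,.037,.014,2.657],[.0428,-.4014,.8798]),([-.901,.235,.037,-.282,2.657],[.2267,-.1924,.9322]),
([-1.662,.242,.041,.074,2.635],[.0534,-.3089,.9294]),([-1.012,.077,.036,-.437,2.657],[.1328,-.1206,.9697]),([-1.961,-.118,.218,.306,2.658],[.0605,-.1054,.969]),([-.6,-.092,.221,-.788,2.657],[.0814,-.0192,.9686])]
Rz=lambda a:Ro.from_euler("z",a).as_matrix();Ry=lambda a:Ro.from_euler("y",a).as_matrix()
def fk(q,L):
    a1,h,a2,L1,a3,L2,lat,d6,a5=L
    R=Rz(q[0]);p=R@[a1,lat,h];R=R@Ry(q[1]);p=p+R@[a2,0,L1];R=R@Ry(q[2]);p=p+R@[a3,0,L2];R=R@Rz(q[3])@Ry(q[4]);p=p+R@[a5,0,d6]
    return p,R
def fit():
    f=lambda L:np.concatenate([fk(q,L)[0]-p for q,p in D]+[1e-3*np.array(L)])
    return least_squares(f,[0,.3,0,.4,0,.35,.076,.1,0])
s=fit();L=s.x
lo=np.array([-2.53,-.77,.04,-1,.28,-3.11]);hi=np.array([2.53,2.02,2.7,4.14,2.66,3.11])
if __name__=="__main__":
    print(L.round(4),np.abs(s.fun[:-9]).max())
    G=np.array([.5513,-.0765,.037]);h=np.array([-.05,-.9988,0])
    def ik(p,z,q0):
        f=lambda q:np.concatenate([fk(q,L)[0]-p,.3*(fk(q,L)[1][:,2]-z)])
        r=least_squares(f,np.clip(q0,lo[:5]+.01,hi[:5]-.01),bounds=(lo[:5],hi[:5]));return r.x,r.cost
    for th in(32,37,42):
        z=np.sin(np.radians(th))*h+[0,0,-np.cos(np.radians(th))]
        for g,n in((G,"toast"),(G-[-.0075,-.15,0],"drawn"),(np.array([.456,.282,.19]),"cyl"),(np.array([.456,.282,.38]),"cylhi")):
            for q0 in([-.2,.5,1.5,-.7,1.3],[-.2,.5,1.5,2.5,1.3]):
                q,c=ik(g-.159*z,z,q0);print(th,n,q.round(2),"%.1e"%c)
E
python3 kin.py
```

```text
[-0.000e+00  2.230e-01 -0.000e+00  5.059e-01  4.650e-02  3.796e-01
  7.640e-02  1.400e-01 -1.000e-04] 0.00037802616209417494
32 toast [ 0.01  0.73  1.67 -0.72  0.93] 9.1e-12
32 toast [-0.13  0.74  2.06  4.14  0.38] 1.6e-02
32 drawn [ 0.26  0.79  1.52 -0.6   1.1 ] 9.1e-12
32 drawn [0.11 0.76 2.02 4.14 0.33] 2.4e-02
32 cyl [ 0.64  0.64  1.32 -0.42  1.56] 9.1e-12
32 cyl [0.48 0.55 2.07 4.14 0.28] 5.1e-02
32 cylhi [ 0.64  0.52  1.   -0.46  1.96] 9.1e-12
32 cylhi [0.46 0.3  1.97 4.14 0.28] 7.8e-02
37 toast [ 0.05  0.76  1.66 -0.81  0.98] 1.5e-11
37 toast [-0.11  0.76  2.06  4.14  0.48] 1.7e-02
37 drawn [ 0.3   0.82  1.5  -0.66  1.17] 1.5e-11
37 drawn [0.13 0.79 2.02 4.14 0.42] 2.7e-02
37 cyl [ 0.67  0.68  1.28 -0.47  1.63] 1.5e-11
37 cyl [0.48 0.56 2.05 4.14 0.28] 5.5e-02
37 cylhi [ 0.67  0.56  0.97 -0.53  2.01] 1.5e-11
37 cylhi [0.46 0.31 1.95 4.14 0.28] 8.2e-02
42 toast [ 0.08  0.79  1.65 -0.88  1.04] 2.3e-11
42 toast [-0.08  0.79  2.06  4.14  0.58] 1.8e-02
42 drawn [ 0.33  0.86  1.47 -0.72  1.23] 2.3e-11
42 drawn [0.15 0.82 2.01 4.14 0.51] 2.9e-02
42 cyl [ 0.69  0.72  1.25 -0.52  1.7 ] 2.3e-11
42 cyl [0.49 0.58 2.04 4.14 0.31] 6.0e-02
42 cylhi [ 0.69  0.6   0.95 -0.59  2.06] 2.3e-11
42 cylhi [0.47 0.33 1.95 4.14 0.34] 8.5e-02
```

```bash
python3 -m crank '[[1,-300,-10,390,0],[1,-300,-10,390,0],[1,-300,-10,390,0],[1,-300,-10,390,0],[1,-300,-10,390,0],[1,-300,-10,390,0],[1,-300,-10,390,0],[1,-300,-10,390,0],[1,-300,-10,390,0],[1,-300,-10,390,0],[1,-300,-10,390,0],[1,-300,-10,390,0]]' >/dev/null; python3 st.py '[.036,-.81,.54]'
```

```text
t 8.73 q [-1.618 -0.106  1.02   0.005  1.825 -1.563] tcp [ 0.0614 -0.3334  0.7926] grasp [ 0.0592 -0.3958  0.6463]
x [ 0.0498  0.9185 -0.3924] y [ 0.9987 -0.0512  0.0069] z [-0.0138 -0.3922 -0.9198] F [ 0.6 -0.4  0.6] op 0.0916 gf 0.0
to go (tool mm) from tcp: [-339.9   -2.7  419.6] from grasp: [-339.9   -2.7  260.6]
```

```bash
python3 -m crank '[[1,-340,0,420,0],[1,-340,0,420,0],[1,-340,0,420,0],[1,-340,0,420,0],[1,-340,0,420,0],[1,-340,0,420,0],[1,-340,0,420,0],[1,-340,0,420,0],[1,-340,0,420,0],[1,-340,0,420,0],[1,-340,0,420,0],[1,-340,0,420,0]]' >/dev/null; python3 st.py; python3 -m crank '[[1,-200,0,0,0],[1,-200,0,0,0],[1,-200,0,0,0],[1,-200,0,0,0]]' >/dev/null; python3 st.py;  python3 -m crank '[[1,-400,0,0,0],[1,-400,0,0,0],[1,-400,0,0,0],[1,-400,0,0,0],[1,-400,0,0,0],[1,-400,0,0,0],[1,-400,0,0,0],[1,-400,0,0,0]]' >/dev/null; python3 st.py
```

```text
t 9.73 q [-1.617  0.755  0.441  0.004  1.543 -1.564] tcp [ 0.0415 -0.775   0.5581] grasp [ 0.0394 -0.8372  0.4118]
x [ 0.0491  0.9188 -0.3917] y [ 0.9987 -0.0505  0.0068] z [-0.0135 -0.3915 -0.9201] F [-0.7 -1.1  1.3] op 0.0914 gf 0.0
t 10.07 q [-1.627  0.953  0.04   0.011  1.728 -1.571] tcp [ 0.032  -0.8162  0.5571] grasp [ 0.0301 -0.8813  0.412 ]
x [ 0.0492  0.9111 -0.4093] y [ 0.9987 -0.0498  0.0092] z [-0.012  -0.4092 -0.9124] F [-0.2  0.8 -1.4] op 0.0918 gf 0.0
t 10.73 q [-1.65   0.97   0.037  0.023  1.673 -1.59 ] tcp [ 0.0138 -0.8294  0.5472] grasp [ 0.0118 -0.9003  0.4049]
x [ 0.0492  0.8937 -0.4459] y [ 0.9987 -0.0496  0.0109] z [-0.0124 -0.4459 -0.895 ] F [-0.3 -0.2  0.8] op 0.0917 gf 0.0
```

```bash
for i in 1; do
python3 -m crank '[[1,-500,30,0,0],[1,-500,30,0,0],[1,-500,30,0,0],[1,-500,30,0,0],[1,-500,30,0,0],[1,-500,30,0,0],[1,-500,30,0,0],[1,-500,30,0,0],[1,-500,30,0,0],[1,-500,30,0,0],[1,-500,30,0,0],[1,-500,30,0,0]]' >/dev/null; python3 st.py; done;  python3 -m crank '[[1,-200,20,0,0],[1,-200,20,0,0],[1,-200,20,0,0],[1,-200,20,0,0]]' >/dev/null; python3 st.py
```

```text
t 11.73 q [-1.652  0.988  0.037  0.026  1.624 -1.592] tcp [ 0.0122 -0.8413  0.535 ] grasp [ 0.0104 -0.9165  0.3949]
x [ 0.0488  0.8797 -0.4729] y [ 0.9987 -0.0486  0.0126] z [-0.0119 -0.4729 -0.881 ] F [-0.  -0.4 -0.1] op 0.092 gf 0.0
t 12.07 q [-1.646  0.991  0.037  0.026  1.592 -1.587] tcp [ 0.0165 -0.846   0.5351] grasp [ 0.0147 -0.9253  0.3973]
x [ 0.0483  0.8653 -0.4989] y [ 0.9988 -0.0474  0.0144] z [-0.0111 -0.499  -0.8665] F [-0.2 -0.1 -0.7] op 0.0919 gf 0.0
```

```bash
python3 -m crank '[[1,-125,0,0,0],[1,-125,0,0,0],[1,-125,0,0,0]]' >/dev/null; python3 st.py | tail -1
python3 -m crank '[[1,-125,0,0,0],[1,-125,0,0,0]]' >/dev/null; python3 st.py | tail -1
python3 -m crank '[[1,-125,0,0,0],[1,-125,0,0,0],[1,-125,0,0,0]]' >/dev/null
python3 -m crank '[[1,-125,0,0,0],[1,-125,0,0,0],[1,-125,0,0,0]]' >/dev/null
python3 -m crank '[[1,-125,0,0,0],[1,-125,0,0,0],[1,-125,0,0,0]]' >/dev/null;python3 st.py
```

```text
x [ 0.0482  0.8496 -0.5252] y [ 0.9988 -0.0468  0.016 ] z [-0.011  -0.5253 -0.8508] F [-0.5 -0.   1.5] op 0.0919 gf 0.0
x [ 0.0479  0.8328 -0.5515] y [ 0.9988 -0.0458  0.0175] z [-0.0107 -0.5517 -0.834 ] F [0.1 0.9 0.4] op 0.092 gf 0.0
t 13.23 q [-1.677  0.964  0.037  0.056  1.466 -1.613] tcp [-0.0063 -0.8522  0.5678] grasp [-0.008  -0.9517  0.4438]
x [ 0.0469  0.7786 -0.6257] y [ 0.9988 -0.0432  0.021 ] z [-0.0107 -0.626  -0.7798] F [-0.2  0.7  0.5] op 0.0919 gf 0.0
```

```bash
python3 -m crank '[[1,380,207,-257,0],[1,380,207,-257,0],[1,380,207,-257,0],[1,380,207,-257,0],[1,380,207,-257,0],[1,380,207,-257,0],[1,380,207,-257,0],[1,380,207,-257,0],[1,380,207,-257,0],[1,380,207,-257,0],[1,380,207,-257,0],[1,380,207,-257,0]]' >/dev/null; python3 st.py '[.47,.06,.5]'
```

```text
t 14.23 q [-1.267  0.072  1.586 -0.265  0.851 -1.105] tcp [ 0.1944 -0.4565  0.5391] grasp [ 0.1927 -0.5559  0.4151]
x [ 0.0474  0.779  -0.6253] y [ 0.9988 -0.0434  0.0216] z [-0.0103 -0.6256 -0.7801] F [ 1.5 -0.1  0.4] op 0.0918 gf 0.0
to go (tool mm) from tcp: [ 439.8  252.  -295.4] from grasp: [ 439.8  252.  -454.4]
```

```bash
python3 -m crank '[[1,440,252,-295,0],[1,440,252,-295,0],[1,440,252,-295,0],[1,440,252,-295,0],[1,440,252,-295,0],[1,440,252,-295,0],[1,440,252,-295,0],[1,440,252,-295,0],[1,440,252,-295,0],[1,440,252,-295,0],[1,440,252,-295,0],[1,440,252,-295,0]]' >/dev/null; python3 st.py '[.553,.085,.25]'
```

```text
t 15.23 q [-0.012  0.125  1.615 -0.682  1.44   0.145] tcp [ 0.429  -0.0162  0.5059] grasp [ 0.4276 -0.1156  0.3818]
x [ 0.0474  0.7794 -0.6247] y [ 0.9988 -0.0425  0.0227] z [-0.0089 -0.6251 -0.7805] F [ 1.9 -0.7 -0.5] op 0.0919 gf 0.0
to go (tool mm) from tcp: [244.6 113.8 135.4] from grasp: [244.6 113.8 -23.6]
```

```bash
python3 -m crank '[[1,245,114,135,0],[1,245,114,135,0],[1,245,114,135,0],[1,245,114,135,0],[1,245,114,135,0],[1,245,114,135,0],[1,245,114,135,0],[1,245,114,135,0],[1,245,114,135,0]]' >/dev/null; python3 st.py '[.5513,-.0765,.037]'
python3 - <<'E'
from h import *
c=vision.get_calibration("wrist");p,d=vision.read_camera("wrist");cv2.imwrite("pics/w1.png",p[:,:,::-1]);np.savez("w1.npz",p=p,d=d,**c)
print(proj(c,[[.5513,-.0765,.037],[.5513,-.0765,.05],[.5523,-.056,.05]]).round())
W=cloud(d,c).reshape(-1,3);q=p.reshape(-1,3).astype(int)
k=(q.max(1)<80)&(W[:,2]>.042)&(W[:,2]<.056)&(abs(W[:,0]-.551)<.02)&(W[:,1]>-.1)&(W[:,1]<-.04);f=W[k]
print(k.sum(),np.percentile(f,[1,50,99],axis=0).round(4).tolist())
for y in np.arange(-.1,-.05,.01):
    s=f[(f[:,1]>=y)&(f[:,1]<y+.01)]
    if len(s): print(round(y,3),len(s),s[:,0].min().round(4),s[:,0].max().round(4),s[:,2].mean().round(4))
E
```

```text
t 15.98 q [ 0.168  0.647  1.588 -0.73   1.172  0.601] tcp [0.5528 0.0838 0.2467] grasp [ 0.5506 -0.0157  0.1227]
x [ 0.0428  0.7792 -0.6253] y [ 0.999  -0.0421  0.016 ] z [-0.0138 -0.6253 -0.7802] F [-0.3 -0.3  0. ] op 0.0917 gf 0.0
to go (tool mm) from tcp: [  6.2   1.9 263.9] from grasp: [  6.2   1.9 104.9]
[[314. 236.]
 [314. 251.]
 [315. 234.]]
781 [[0.5442, -0.0994, 0.0423], [0.5517, -0.0713, 0.0495], [0.5592, -0.0571, 0.0512]]
-0.1 122 0.5431 0.5574 0.0496
-0.09 136 0.5441 0.5584 0.0494
-0.08 149 0.5445 0.5593 0.0494
-0.07 195 0.5449 0.5594 0.0489
-0.06 179 0.5454 0.5586 0.0462
```

View pics/w1.png

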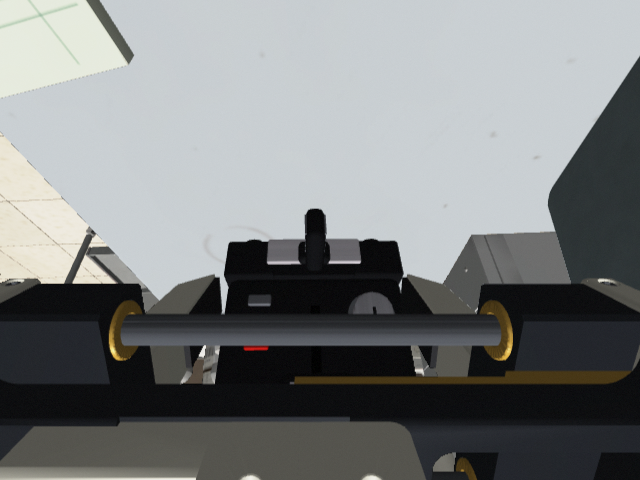

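The wrist view shows the fin at (315,210)-(315,268) centred between the open fingers. The plate is at (315,250) and the knob is hidden behind the gripper bar. The measured fin centre line (x≈0.5518) agrees with the first fix, so I'll approach along the tool axis.

```bash
python3 -m crank '[[1,8,2,30,0],[1,8,2,60,0],[1,8,2,85,0],[1,8,2,103,0],[1,8,2,103,0]]' ; python3 st.py '[.5518,-.0735,.037]'
```

```text
time: 16.45
tool_pos: [0.5532, 0.0224, 0.1647]
tool_rot: [3.116, 0.676, 1.508]
contact_force: [0.0, -0.9, 0.3]
opening: 0.092
grip_force: 0.0
t 16.45 q [ 0.06   0.756  1.672 -0.848  0.981  0.7  ] tcp [0.5532 0.0224 0.1647] grasp [ 0.5511 -0.077   0.0406]
x [ 0.0487  0.7788 -0.6253] y [ 0.9987 -0.0463  0.0202] z [-0.0133 -0.6255 -0.7801] F [ 0.  -0.9  0.3] op 0.092 gf 0.0
to go (tool mm) from tcp: [  5.1   0.4 159.6] from grasp: [5.1 0.4 0.6]
```

```bash
python3 -m crank '[[1,4,0,0,0],[-1,4,0,0,0],[-1,4,0,0,0],[-1,4,0,0,0],[-1,4,0,0,0],[-1,4,0,0,0],[-1,4,0,0,0],[-1,4,0,0,0]]' 55 ; python3 st.py
```

```text
time: 17.12
tool_pos: [0.5542, 0.0282, 0.1617]
tool_rot: [3.115, 0.675, 1.511]
contact_force: [1.3, 0.4, 0.0]
opening: 0.05
grip_force: 0.0
t 17.12 q [ 0.07   0.763  1.667 -0.846  0.982  0.706] tcp [0.5542 0.0282 0.1617] grasp [ 0.5526 -0.0712  0.0375]
x [ 0.0466  0.7795 -0.6246] y [ 0.9989 -0.0429  0.021 ] z [-0.0104 -0.6249 -0.7806] F [1.3 0.4 0. ] op 0.05 gf 0.0
```

```bash
python3 -m crank '[[-1,0,0,0,0],[-1,0,0,0,0],[-1,0,0,0,0],[-1,0,0,0,0],[-1,0,0,0,0],[-1,0,0,0,0],[-1,0,0,0,0],[-1,0,0,0,0],[-1,0,0,0,0],[-1,0,0,0,0]]' 55 ; python3 st.py
```

```text
time: 17.95
tool_pos: [0.5542, 0.028, 0.1617]
tool_rot: [3.115, 0.675, 1.511]
contact_force: [-0.5, -0.4, 3.3]
opening: 0.0135
grip_force: 55.0
t 17.95 q [ 0.07   0.763  1.667 -0.847  0.982  0.706] tcp [0.5542 0.028  0.1617] grasp [ 0.5525 -0.0714  0.0376]
x [ 0.0469  0.7793 -0.6249] y [ 0.9988 -0.0433  0.021 ] z [-0.0107 -0.6251 -0.7805] F [-0.5 -0.4  3.3] op 0.0135 gf 55.0
```

```bash
python3 -m crank '[[-1,4,0,-3.1,0],[-1,8,0,-6.2,0],[-1,12,0,-9.4,0],[-1,15.6,0,-12.5,0]]' ; python3 st.py '[.5612,.178,.1617]'
```

```text
time: 18.28
tool_pos: [0.5551, 0.0486, 0.1616]
tool_rot: [3.115, 0.675, 1.511]
contact_force: [0.2, -1.4, 0.7]
opening: 0.0135
grip_force: 55.0
t 18.28 q [ 0.106  0.769  1.651 -0.825  1.006  0.716] tcp [0.5551 0.0486 0.1616] grasp [ 0.5534 -0.0508  0.0375]
x [ 0.0466  0.7794 -0.6248] y [ 0.9989 -0.043   0.0209] z [-0.0105 -0.625  -0.7805] F [ 0.2 -1.4  0.7] op 0.0135 gf 55.0
to go (tool mm) from tcp: [101.1   0.5 -81. ] from grasp: [ 101.1    0.5 -240. ]
```

Low force and level travel, so I'll continue the draw.

```bash
python3 -m crank '[[-1,9,0,-7.2,0],[-1,18,0,-14.4,0],[-1,27,0,-21.6,0],[-1,36,0,-28.8,0],[-1,45,0,-36,0],[-1,54,0,-43.3,0],[-1,63,0,-50.5,0],[-1,72,0,-57.7,0],[-1,81,0.4,-65,0],[-1,90,0.4,-72.1,0],[-1,101,0.5,-81,0],[-1,106,0.5,-85,0]]' ; python3 st.py
python3 - <<'E'
from h import *
p,d=vision.read_camera("side");cv2.imwrite("pics/s1.png",cv2.resize(p[140:300,200:400,::-1],(800,640))[:600]);np.savez("s1.npz",p=p,d=d)
W=cloud(d,vision.get_calibration("side"));w=W[155:248,250:330].reshape(-1,3)
for zl,zh in((.06,.065),(.155,.17)):
    s=w[(w[:,2]>zl)&(w[:,2]<zh)&(w[:,1]>-.17)&(w[:,1]<-.0)]
    print([float(np.median(s[abs(s[:,0]-x)<.01,1]).round(4)) for x in(.49,.60)])
E
```

```text
time: 19.28
tool_pos: [0.5615, 0.1859, 0.1617]
tool_rot: [3.114, 0.673, 1.511]
contact_force: [-0.3, -0.8, -1.9]
opening: 0.0136
grip_force: 55.0
t 19.28 q [ 0.33   0.833  1.487 -0.687  1.184  0.765] tcp [0.5615 0.1859 0.1617] grasp [0.56   0.0867 0.0374]
x [ 0.0464  0.7803 -0.6237] y [ 0.9989 -0.042   0.0217] z [-0.0093 -0.624  -0.7814] F [-0.3 -0.8 -1.9] op 0.0136 gf 55.0
[-0.1088, nan]
[-0.1124, nan]
  return _methods._mean(a, axis=axis, dtype=dtype,
  ret = ret.dtype.type(ret / rcount)
```

View pics/s1.png

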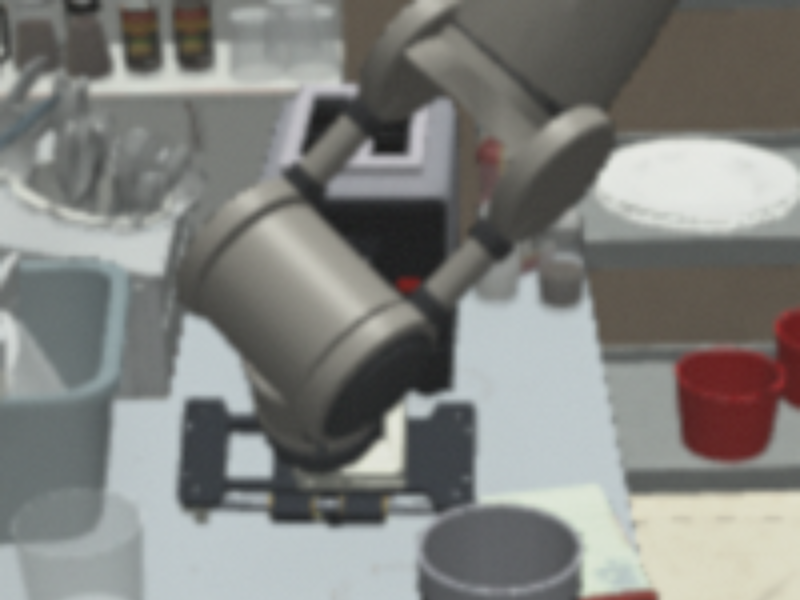

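Toaster face unmoved (y≈-0.112); the crop shows the gripper well clear of the toaster front and the cylinder at (500,560). Next: a bit further out past the knob, then lift.

```bash
python3 -m crank '[[-1,12,0,-9,0],[-1,24,0,-19,0],[-1,36,0,-29,0],[-1,17,1,-52,0],[-1,-2,1,-76,0],[-1,-22,2,-100,0],[-1,-44,3,-127,0],[-1,-66,4,-155,0],[-1,-88,5,-183,0],[-1,-110,6,-210,0],[-1,-132,6,-238,0],[-1,-153,7,-265,0]]' ; python3 st.py
```

```text
time: 20.33
tool_pos: [0.5635, 0.2301, 0.4664]
tool_rot: [3.115, 0.674, 1.511]
contact_force: [1.0, 0.5, -1.1]
opening: 0.0139
grip_force: 55.0
t 20.33 q [ 0.394  0.56   1.089 -0.622  1.76   0.409] tcp [0.5635 0.2301 0.4664] grasp [0.5618 0.1308 0.3422]
x [ 0.0469  0.7801 -0.6239] y [ 0.9988 -0.0435  0.0207] z [-0.011  -0.6242 -0.7812] F [ 1.   0.5 -1.1] op 0.0139 gf 55.0
```

```bash
python3 -m crank '[[-1,0,0,0,-0.12],[-1,0,0,0,-0.24],[-1,0,0,0,-0.36],[-1,0,0,0,-0.48],[-1,0,0,0,-0.6],[-1,0,0,0,-0.72],[-1,0,0,0,-0.84],[-1,0,0,0,-0.96],[-1,0,0,0,-1.08],[-1,0,0,0,-1.2],[-1,0,0,0,-1.3],[-1,0,0,0,-1.4]]' ; python3 st.py
```

```text
time: 21.33
tool_pos: [0.5639, 0.2302, 0.4642]
tool_rot: [-2.476, 0.123, 2.968]
contact_force: [-0.3, -0.5, -1.7]
opening: 0.014
grip_force: 55.0
t 21.33 q [ 0.394  0.562  1.092 -0.622  1.757 -0.994] tcp [0.5639 0.2302 0.4642] grasp [0.5621 0.1308 0.34  ]
x [-0.9775  0.1715 -0.1226] y [ 0.2105  0.7619 -0.6126] z [-0.0116 -0.6246 -0.7809] F [-0.3 -0.5 -1.7] op 0.014 gf 55.0
```

```bash
python3 -m crank '[[-1,0,0,0,-0.12],[-1,0,0,0,-0.24],[-1,0,0,0,-0.36],[-1,0,0,0,-0.48],[-1,0,0,0,-0.6],[-1,0,0,0,-0.72],[-1,0,0,0,-0.84],[-1,0,0,0,-0.96],[-1,0,0,0,-1.08],[-1,0,0,0,-1.2],[-1,0,0,0,-1.32],[-1,0,0,0,-1.44]]' >/dev/null;python3 -m crank '[[-1,0,0,0,-0.1],[-1,0,0,0,-0.2],[-1,0,0,0,-0.3],[-1,0,0,0,-0.3]]' >/dev/null; python3 st.py '[.4514,.2652,.36]'
python3 - <<'E'
from h import *
for n in("scene","side"):
    p,d=vision.read_camera(n);np.savez(n+"2.npz",p=p,d=d)
    c=vision.get_calibration(n);print(n,proj(c,[[.562,.131,.34],[.568,.158,.164]]).round().tolist())
    cv2.imwrite(f"pics/{n}2.png",p[:,:,::-1])
E
```

```text
t 22.67 q [ 0.394  0.562  1.092 -0.622  1.757 -2.733] tcp [0.5639 0.2301 0.4642] grasp [0.5621 0.1308 0.34  ]
x [-0.0445 -0.7797  0.6245] y [-0.9989  0.0419 -0.0189] z [-0.0114 -0.6247 -0.7808] F [ 0.4 -0.4 -2. ] op 0.0139 gf 55.0
to go (tool mm) from tcp: [-87.4 115.9  60.7] from grasp: [-87.4 115.9 -98.3]
scene [[265.0, 195.0], [262.0, 249.0]]
side [[277.0, 164.0], [277.0, 235.0]]
```

View pics/side2.png

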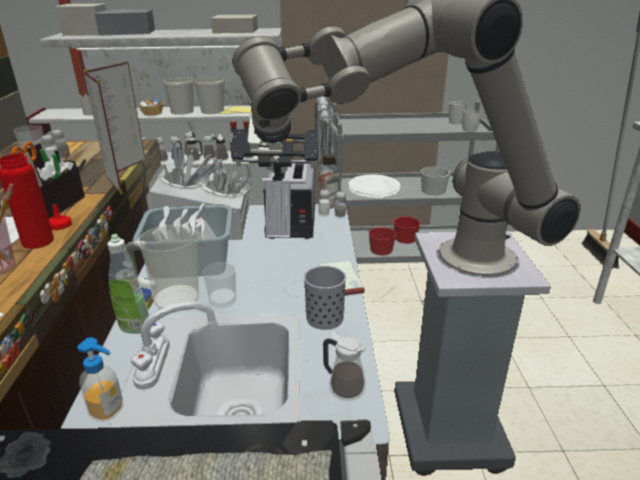

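The side view shows the tray standing below the gripper at columns 265-290, with its tail near row 237, close to the predicted (277,235). The toaster and cylinder are where they were. I'll measure the tail.

Run:
```python
from h import *
for n,b in(("side",(250,160,310,250)),("scene",(215,170,310,280))):
    z=np.load(n+"2.npz");W=cloud(z["d"],vision.get_calibration(n))[b[1]:b[3],b[0]:b[2]].reshape(-1,3)
    for zz in np.arange(.15,.32,.015):
        s=W[(W[:,2]>=zz)&(W[:,2]<zz+.015)&(W[:,1]>.09)&(W[:,1]<.21)&(abs(W[:,0]-.565)<.06)]
        if len(s)>3: print(n,round(zz,3),len(s),"x",s[:,0].min().round(4),s[:,0].max().round(4),"y",np.percentile(s[:,1],[10,50,90]).round(4),"zmin",s[:,2].min().round(4))
```

```text
side 0.15 19 x 0.5395 0.5963 y [0.1549 0.1573 0.1615] zmin 0.1622
side 0.165 160 x 0.5389 0.5962 y [0.1518 0.1556 0.1634] zmin 0.165
side 0.18 143 x 0.5386 0.5956 y [0.1484 0.1522 0.157 ] zmin 0.1802
side 0.195 146 x 0.5358 0.5949 y [0.145  0.1487 0.1528] zmin 0.1951
side 0.21 151 x 0.5353 0.5942 y [0.1413 0.1452 0.1503] zmin 0.2102
side 0.225 158 x 0.5348 0.5937 y [0.1382 0.1417 0.1472] zmin 0.2251
side 0.24 153 x 0.5345 0.5932 y [0.1348 0.1386 0.1425] zmin 0.2401
side 0.255 155 x 0.5339 0.5925 y [0.1314 0.1358 0.1393] zmin 0.2551
side 0.27 161 x 0.5336 0.5919 y [0.1285 0.1321 0.1364] zmin 0.2701
side 0.285 127 x 0.5331 0.5911 y [0.1252 0.1294 0.1349] zmin 0.2855
side 0.3 106 x 0.5256 0.6002 y [0.128  0.1408 0.1481] zmin 0.3001
side 0.315 70 x 0.5415 0.5821 y [0.1315 0.1445 0.1502] zmin 0.3156
scene 0.15 41 x 0.536 0.594 y [0.1561 0.1593 0.1635] zmin 0.1592
scene 0.165 131 x 0.5346 0.5946 y [0.154  0.1573 0.1641] zmin 0.1651
scene 0.18 115 x 0.5337 0.5941 y [0.1501 0.1532 0.1589] zmin 0.18
scene 0.195 117 x 0.534 0.5944 y [0.1465 0.1495 0.154 ] zmin 0.1952
scene 0.21 114 x 0.5328 0.5939 y [0.1425 0.1461 0.1502] zmin 0.2101
scene 0.225 110 x 0.5321 0.5924 y [0.14   0.1427 0.1477] zmin 0.225
scene 0.24 37 x 0.5326 0.5765 y [0.1388 0.1408 0.1452] zmin 0.2401
scene 0.3 6 x 0.5513 0.5535 y [0.1424 0.1427 0.144 ] zmin 0.3029
```

```bash
python3 -m crank '[[-1,-14,16,-12,0],[-1,-28,33,-23,0],[-1,-43,50,-35,0],[-1,-57,66,-47,0],[-1,-71,82,-59,0],[-1,-85,99,-70,0],[-1,-99,115,-82,0],[-1,-99,115,-82,0],[-1,-99,115,-82,0]]' >/dev/null; python3 st.py '[.4523,.2642,.34]'
python3 - <<'E'
from h import *
for n,b in(("scene",(215,200,330,375)),("side",(270,160,370,340))):
    p,d=vision.read_camera(n);W=cloud(d,vision.get_calibration(n))[b[1]:b[3],b[0]:b[2]].reshape(-1,3)
    cv2.imwrite(f"pics/{n}3.png",cv2.resize(p[b[1]:b[3],b[0]:b[2],::-1],None,fx=3,fy=3))
    for zz in np.arange(.14,.3,.02):
        s=W[(W[:,2]>=zz)&(W[:,2]<zz+.02)&(abs(W[:,1]-.27)<.05)&(abs(W[:,0]-.456)<.06)]
        if len(s)>3: print(n,round(zz,3),len(s),"x",s[:,0].min().round(4),s[:,0].max().round(4),"y",np.percentile(s[:,1],[10,50,90]).round(4),"zmin",s[:,2].min().round(4))
    s=W[(W[:,2]>.115)&(W[:,2]<.126)];s=s[np.hypot(s[:,0]-.4558,s[:,1]-.2822)<.06]
    A=np.c_[2*s[:,:2],np.ones(len(s))];o=np.linalg.lstsq(A,(s[:,:2]**2).sum(1),rcond=None)[0];print("rim",o[:2],np.sqrt(o[2]+o[0]**2+o[1]**2),len(s))
E
```

```text
t 23.52 q [ 0.662  0.547  1.117 -0.54   1.893 -2.492] tcp [0.4541 0.3643 0.464 ] grasp [0.4527 0.265  0.3399]
x [-0.0489 -0.7795  0.6245] y [-0.9988  0.0438 -0.0236] z [-0.009  -0.6249 -0.7807] F [ 1.1 -0.2 -1.4] op 0.0136 gf 55.0
to go (tool mm) from tcp: [  0.7   0.4 159.4] from grasp: [0.7 0.4 0.4]
scene 0.16 192 x 0.4264 0.4862 y [0.2883 0.2918 0.2982] zmin 0.1602
scene 0.18 127 x 0.4252 0.4861 y [0.2847 0.2869 0.2911] zmin 0.18
scene 0.2 73 x 0.4243 0.4609 y [0.2803 0.2832 0.2878] zmin 0.2001
scene 0.22 5 x 0.4245 0.4448 y [0.2791 0.2821 0.2874] zmin 0.2216
scene 0.26 28 x 0.4348 0.4523 y [0.2661 0.2676 0.27  ] zmin 0.2607
scene 0.28 7 x 0.4304 0.4392 y [0.2576 0.2599 0.2653] zmin 0.2974
rim [0.45489022 0.28233275] 0.04661226682544545 160
side 0.16 217 x 0.4294 0.4878 y [0.2861 0.2895 0.297 ] zmin 0.1625
side 0.18 238 x 0.4292 0.4876 y [0.2815 0.2853 0.289 ] zmin 0.18
side 0.2 247 x 0.4271 0.4872 y [0.277  0.2806 0.2849] zmin 0.2
side 0.22 236 x 0.4269 0.4869 y [0.2728 0.276  0.2807] zmin 0.22
side 0.24 241 x 0.4269 0.4844 y [0.2678 0.2713 0.2754] zmin 0.2401
side 0.26 244 x 0.4269 0.4839 y [0.2635 0.2668 0.2708] zmin 0.2601
side 0.28 203 x 0.4246 0.4836 y [0.2599 0.2633 0.2673] zmin 0.2801
rim [0.45684042 0.28239177] 0.04667730876265539 269
```

```bash
python3 -m crank '[[-1,-9,0,11,0],[-1,-18,1,22,0],[-1,-26,1,33,0],[-1,-35,1,44,0],[-1,-44,2,55,0],[-1,-53,2,66,0],[-1,-61,2,76,0],[-1,-70,3,87,0],[-1,-79,3,98,0],[-1,-87,3,109,0],[-1,-87,3,109,0]]' >/dev/null; python3 st.py '[.4523,.2642,.185]'
```

```text
t 24.53 q [ 0.658  0.653  1.329 -0.51   1.621 -2.335] tcp [0.4552 0.3622 0.3217] grasp [0.4529 0.2625 0.1978]
x [-0.0476 -0.7779  0.6266] y [-0.9988  0.046  -0.0187] z [-0.0142 -0.6267 -0.7791] F [-0.   0.1 -2.2] op 0.0135 gf 55.0
to go (tool mm) from tcp: [ -9.3   0.9 167.9] from grasp: [-9.3  0.9  8.9]
```

```bash
python3 -m crank '[[-1,-3,0,3,0],[-1,-5,0,5,0],[-1,-7,0,7,0],[-1,-7,0,7,0]]' >/dev/null; python3 st.py
python3 -m crank '[[-1,-1,0,1.2,0],[-1,-2,0,2.4,0],[-1,-2,0,2.4,0]]' >/dev/null; python3 st.py
```

```text
t 24.87 q [ 0.661  0.661  1.333 -0.509  1.607 -2.326] tcp [0.4553 0.3642 0.3147] grasp [0.4536 0.2649 0.1906]
x [-0.0487 -0.7796  0.6243] y [-0.9988  0.0445 -0.0224] z [-0.0103 -0.6246 -0.7808] F [ 0.1 -0.4 -1.8] op 0.0137 gf 55.0
t 25.12 q [ 0.661  0.665  1.336 -0.509  1.601 -2.323] tcp [0.4552 0.3643 0.3115] grasp [0.4536 0.2649 0.1874]
x [-0.0484 -0.7795  0.6245] y [-0.9988  0.0443 -0.0221] z [-0.0104 -0.6248 -0.7807] F [ 0.3 -0.3 -1.7] op 0.0139 gf 55.0
```

```bash
for i in 1 2; do python3 -m crank '[[-1,-0.6,0,0.8,0],[-1,-1.2,0,1.6,0],[-1,-1.2,0,1.6,0]]' | grep -E "pos|contact"; done
```

```text
tool_pos: [0.4553, 0.3642, 0.3094]
contact_force: [0.2, -0.7, -0.9]
tool_pos: [0.4554, 0.3641, 0.3079]
contact_force: [-0.3, 0.5, 1.7]
```

```bash
python3 -m crank '[[-0.6,0,0,0,0],[-0.5,0,0,0,0],[-0.4,0,0,0,0],[-0.3,0,0,0,0],[-0.2,0,0,0,0],[-0.2,0,0,0,0],[-0.2,0,0,0,0]]' 10 >/dev/null; python3 st.py
python3 - <<'E'
from h import *
p,d=vision.read_camera("side");cv2.imwrite("pics/r1.png",cv2.resize(p[180:340,240:400,::-1],(600,600)))
E
```

```text
t 26.2 q [ 0.661  0.669  1.34  -0.509  1.594 -2.319] tcp [0.4553 0.3641 0.3075] grasp [0.4537 0.2648 0.1834]
x [-0.0484 -0.7794  0.6246] y [-0.9988  0.0443 -0.0221] z [-0.0105 -0.6249 -0.7806] F [ 0.7 -0.4  0.7] op 0.037 gf 0.0
```

View pics/r1.png

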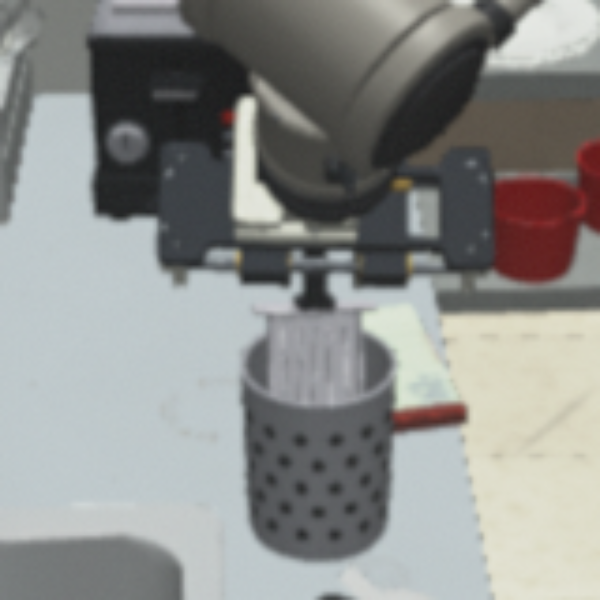

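The tray stands in the cylinder with its plate at (315,310), above the rim, and the pull uppermost between the opened fingers. The cylinder is upright. Now I'll back away along the tool axis.

```bash
python3 -m crank '[[-0.2,0,0,-8,0],[-0.2,0,0,-20,0],[-0.2,0,0,-40,0],[-0.2,0,0,-65,0],[-0.2,0,0,-95,0],[-0.2,0,0,-125,0],[-0.2,0,0,-150,0],[-0.2,0,0,-150,0],[-0.2,0,0,-150,0],[-0.2,0,0,-150,0],[-0.2,0,0,-150,0]]' >/dev/null; python3 st.py
python3 - <<'E'
from h import *
p,d=vision.read_camera("scene");c=vision.get_calibration("scene");W=cloud(d,c)[200:375,215:340].reshape(-1,3)
p2,d2=vision.read_camera("side");cv2.imwrite("pics/r2.png",cv2.hconcat([cv2.resize(p[150:390,170:410,::-1],(400,400)),cv2.resize(p2[140:380,200:440,::-1],(400,400))]))
s=W[(W[:,2]>.115)&(W[:,2]<.126)];s=s[np.hypot(s[:,0]-.4558,s[:,1]-.2822)<.06];s=s[np.hypot(s[:,0]-.4558,s[:,1]-.2822)>.04]
A=np.c_[2*s[:,:2],np.ones(len(s))];o=np.linalg.lstsq(A,(s[:,:2]**2).sum(1),rcond=None)[0];print("rim",o[:2],np.sqrt(o[2]+o[0]**2+o[1]**2),len(s))
W=cloud(d2,vision.get_calibration("side"))[150:340,270:370].reshape(-1,3);s=W[(W[:,2]>.13)&(W[:,2]<.23)&(abs(W[:,1]-.26)<.06)&(abs(W[:,0]-.455)<.05)]
for z in(.13,.145,.16,.175,.19,.2):
    k=s[abs(s[:,2]-z)<.008];print(z,len(k),np.median(k,axis=0).round(3) if len(k) else"")
E
```

```text
t 27.17 q [ 0.764  0.717  0.921 -0.503  1.97  -2.413] tcp [0.457  0.4573 0.4234] grasp [0.455  0.3578 0.2995]
x [-0.0476 -0.7784  0.626 ] y [-0.9988  0.0448 -0.0202] z [-0.0123 -0.6262 -0.7796] F [-0.7 -0.6 -0.5] op 0.0373 gf 0.0
rim [0.5334156  0.01312506] 0.31680524483138595 2
0.13 54 [0.459 0.248 0.132]
0.145 113 [0.457 0.255 0.144]
0.16 49 [0.457 0.26  0.16 ]
0.175 47 [0.457 0.254 0.175]
0.19 38 [0.459 0.248 0.188]
0.2 6 [0.459 0.245 0.193]
```

View pics/r2.png

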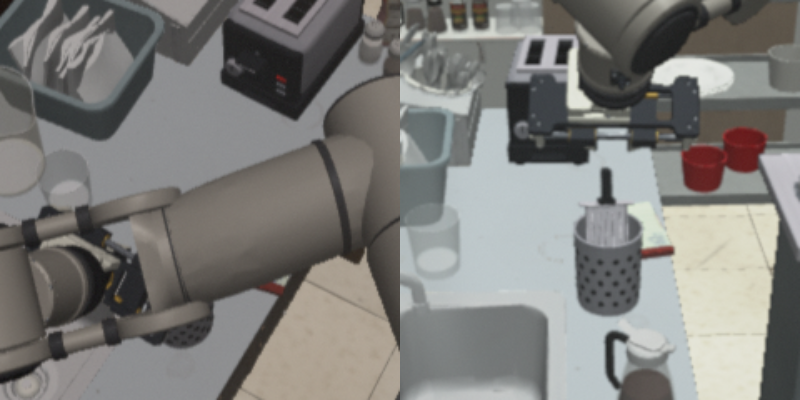

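The right half of the image shows the tray in the cylinder with its pull up at (606,185), the cylinder upright in place and the gripper well clear. The toaster is untouched. Handing in.

```bash
python3 -c "
from cell import ticket
print(ticket.hand_in())"
```

```text
the job is handed in; nothing more can be done
None
```

The crumb tray is out of the toaster and standing on end, pull uppermost, in the cutlery cylinder. Toaster and cylinder stayed in place and the job was handed in at about 27 s, though joint 3 read 0.036 rad against its 0.04 limit while I worked the tool into its tilt.

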